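# Show the vacuum gauge to the inspection camera

## Robot

A 7-joint arm with a two-finger parallel gripper is mounted at the origin on a cart in front of the work surface, level with it; the furniture and walls round the work are solid. World frame = base frame: x ahead of the robot, y to its left, z up, the work surface at z = 0. Lengths are in m, angles in rad, forces in N, time in s.
With the tool pointing down it reaches from about 0.35 to 0.9 m from the base axis. Payload 19.9 kg.
Tool frame: the origin (TCP) lies midway between the tips of the shut fingers; the grasp point (between the pads) lies 19 mm behind it; z points along the fingers, y is the line along which they close (so a half turn about z gives the same grasp; the last joint's range is limited). The gripper opens to 94 mm and grips with 3 to 60 N. Pads are 16 mm wide; open, the fingers measure 119 mm over their backs; the gripper's body (75 mm by 177 mm) begins 78 mm behind the grasp point.
Start: joints at [-1.25, 0.417, -0.01, 1.614, 0.005, 1.111, -0.053], TCP at [0.221, 0.585, 0.205] pointing down, gripper open.
Joint ranges: [-2.81, 2.81], [-0.39, 2.02], [-1.27, 1.25], [0.06, 2.57], [-1.19, 4.33], [0.19, 2], [-2.82, 2.82]. Speed limits (rad/s): [1.89, 1.89, 2.39, 2.39, 3.01, 3.01, 3.01].

## Interface

Orientations are given as a unit quaternion [x, y, z, w].
In Python, from station import bot, grab_frame, order gives the robot as it stands. The module is installed in compiled form; this text tells all that it offers.
- The arm moves only by the tool play_rows, never from a script. Its argument "commands" is one flat list of numbers, 7 for each row, row after row: the shift along the tool's x, y, z in units of 1 m (1.0 is 1 m), then the turn, a rotation vector about the tool's x, y, z in units of 180 degrees (1.0 is 180 degrees), then the opening, from -1 (shut) to 1 (fully open), so that 0 is half open. A call has exactly 5 rows; each row is the pose to reach, as a shift and turn from the pose commanded when the call began, along the tool's axes at that moment, turning the shorter way round; what a row does not reach only later rows make up. A row lasts 1/10 s, in which the tool goes at most 50 mm and 8.59 degrees, less where a joint would pass 70% of its speed; a pose out of reach is approached as far as the arm can. A call with a number of a shift or a turn outside -1 to 1 is refused whole. A call with a gripper value outside its range is refused whole. The fingers move at their own pace and stop on an object; the grip force is fixed at half the most. Time passes only in rows, so rows that repeat a pose let the fingers close, or fill a call up. It gives the time, the measured TCP pose, the force, the opening and the grip force at its end, in the units of the state.
- bot.observe(): the state, without advancing time (a new reading comes with each control period).
- grab_frame(name): name is "side" or "top" or "wrist"; returns a dict with "color" (400x640x3 uint8, red, green, blue), "fx", "fy", "cx", "cy" (pixels), "D" ([k1, k2, p1, p2, k3] as OpenCV has them; the pictures are not rectified), "eye" and "rotation" of the camera in the world; the wrist camera has in their place "mount" (4x4, takes a point from camera to tool coordinates, whose origin is the TCP and whose axes are the flange's). Camera axes: x right, y down, z forward; pixel columns grow to the right and rows downward; lengths in m; the calibration is good to about 2 mm. A picture is of the moment at which its call begins: read the wrist's pose just before it. There is no depth.
- order.finish_job(): hands the job in; it is judged then, once.
The state is a dict: "clock": time; "q": joint angles; "dq": joint speeds; "tau": joint torques, N m; "tcp_pos": TCP position; "eef_rot": TCP orientation; "ft_force": force on the tool from outside, world axes, zero at the start; "wrist_torque": the same for the moment, N m; "finger_gap": finger opening in m; "grasp_force": force on a finger pad.
Only numpy, scipy, OpenCV 4.12 (cv2) and the standard library are available. Lean on these libraries where they do the work, as an engineer would, in place of code of your own. Each camera call takes 0.05 s, during which the arm holds its last target. There are 200 camera calls.

## Task

Pull the black-booted vacuum gauge up out of its port in the aluminium test manifold and hold it upright in the air in front of the blue inspection camera, dial squarely facing the lens (leaned back as far as the camera looks down) with its centre on the lens axis, 13 cm from the lens. Finish while still holding it there, steady, with nothing but the gripper carrying it. Do not touch or shift the camera, leave the red plug in its port, and do not disturb the jar, bottles or label roll standing around.

Things in the scene. Friction and masses are not known exactly. Their poses are not given: they have to be found in the camera images.
- gauge: Vacuum gauge (0.15-0.27 kg) upright in one port of the manifold, dial facing away from the robot, turned up to 40 deg. Origin: on the stem axis at the underside of the brass flange (29 mm wide, on the manifold's top); +z up, +x the way the dial faces. Below it a spigot 13.6 mm thick goes 28 mm into the port, 1 mm loose, no catch. Case: disc 63 mm wide centred at z +66, x -14 to +16 mm; top z +97.
- gauge_grip (a point): Middle of the black rubber boot, x -2.5, z +66 mm from the gauge's origin, same axes. The boot has two flat upright grip sides at y = +-32 mm (64 mm apart), 23 mm deep in x, reaching 18 mm above and below this point; the dial stands out in front, so it stays visible when held by these sides from above.
- gauge_dial (a point): Centre of the front of the gauge's dial: 16 mm in x and 66 mm in z from the gauge's origin; same axes as the gauge.
- manifold: Fixed aluminium bar 60 x 190 x 40 mm (x, y, z) lying on the desk with two ports in its top, 50 mm either side of its centre along its y. Origin: centre of its underside. A short brass hose spigot points away from the robot (+x). The gauge is in one port and the red plug in the other, either way round.
- plug: Loose red-topped blanking plug in the other port: red disc 25 mm across, 6 mm high above the manifold's top, on a spigot like the gauge's. Origin: centre of the disc's underside. Leave it alone.
- camera: Inspection camera stand, fixed to the desk: grey base 100 x 120 x 12 mm, steel post (18 mm thick, 322 mm high, 30 mm behind the origin), blue camera head 48 mm wide centred 280 mm above the origin. Origin: centre of the base's underside. It looks along its -x, towards the robot and to its right (20 to 57 deg off straight), tilted down 0 to 17 deg.
- camera_lens (a point): Centre of the lens front (black barrel 42 mm across with a white ring). Its axes are the camera head's: the camera looks along -x, y is level, z is the head's up.
- camera_focus (a point): The point in the air on the lens axis 130 mm in front of the lens (camera's -x), where the dial centre should be; same axes as camera_lens. A gauge presented correctly has all its axes parallel to these (dial +x towards the lens).
- jar: Loose white jar with black lid, 74 mm across, 96 mm high, bystander. Origin: centre of its underside.
- dropper_bottle: Loose small dark dropper bottle, 36 mm across, 77 mm high, bystander. Origin: centre of its underside.
- label_roll: Loose roll of blank labels standing on end, 73 x 86 mm, 62 mm high, bystander. Origin: on its underside.
- hdpe_bottle: Loose white bottle with yellow cap, 71 mm across, 161 mm high, bystander. Origin: centre of its underside.

How it is judged:
By the outcome, as a careful person would: the job done as asked, in the order asked, and still so for the second after the job is handed in, while the arm keeps its last pose, push and grip.
It also fails if it takes over 42 s, if anything falls off the work surface, if the arm or the gripper's body presses on something with over 40 N, if the wrist force passes 120 N, or if a joint passes its speed limit or range.

## Working session

There is one attempt and no reset: what is moved stays moved. The work goes in short steps, Python scripts to look and compute and a tool call to move; the robot and the scene stay as the last step left them, time stands still between calls to the robot, and variables do not carry over. Pictures are saved under pics/ and viewed, at most 10 in all, crops included, and the job is handed in when it is done.

Besides the shell and the picture viewer there is one more tool, called after "Call:" as name(argument=value, ...), one argument or row to a line, values as JSON. play_rows: Moves the arm, as the interface text tells. Its arguments: {"type":"object","properties":{"commands":{"type":"array","items":{"type":"number"}}},"required":["commands"]}

```bash
mkdir -p pics; cat > h.py <<'E'
import numpy as np, cv2, pickle
from scipy.spatial.transform import Rotation as R
from station import bot, grab_frame, order
def snap(name):
    s=bot.observe(); f=grab_frame(name)
    K=np.array([[f['fx'],0,f['cx']],[0,f['fy'],f['cy']],[0,0,1.]]); f['K']=K
    if name=='wrist':
        T=np.eye(4);T[:3,:3]=R.from_quat(s['eef_rot']).as_matrix();T[:3,3]=s['tcp_pos']
        W=T@np.array(f['mount']); f['eye']=W[:3,3]; f['rotation']=W[:3,:3]
    f['eye']=np.array(f['eye']);f['rotation']=np.array(f['rotation'])
    return f
def save(f,n): cv2.imwrite('pics/'+n,f['color'][:,:,::-1])
def ray(f,uv):
    p=cv2.undistortPoints(np.array([[uv]],float),f['K'],np.array(f['D'],float))[0,0]
    d=f['rotation']@np.array([p[0],p[1],1.]); return f['eye'],d/np.linalg.norm(d)
def onz(f,uv,z):
    e,d=ray(f,uv); return e+d*(z-e[2])/d[2]
def tri(f1,p1,f2,p2):
    a,d=ray(f1,p1);b,e=ray(f2,p2)
    t=np.linalg.lstsq(np.c_[d,-e],b-a,rcond=None)[0]
    P,Q=a+d*t[0],b+e*t[1]; return (P+Q)/2,np.linalg.norm(P-Q)
def proj(f,X):
    Rc=f['rotation'].T; return cv2.projectPoints(np.atleast_2d(X).astype(float),cv2.Rodrigues(Rc)[0],-Rc@f['eye'],f['K'],np.array(f['D'],float))[0][:,0]
E
python3 - <<'E'
from h import *
np.set_printoptions(precision=4,suppress=True)
s=bot.observe();print(s)
for n in('side','top','wrist'):
    f=snap(n);save(f,n+'0.png');pickle.dump(f,open(n+'0.pkl','wb'));print(n,f['eye'],f['rotation'].tolist(),f['K'][0],f['D'],f.get('mount'))
E
```

```text
{'clock': 0.0, 'q': array([-1.2505,  0.4179, -0.0103,  1.6142,  0.0047,  1.1107, -0.053 ]), 'dq': array([ 0.0016, -0.0006, -0.0009, -0.0015,  0.0018, -0.0004,  0.0015]), 'tau': array([ -0.0004, -85.1273,   0.639 , -42.5973,  -0.0488,   0.0188,
         0.0002]), 'tcp_pos': array([0.2211, 0.5842, 0.2049]), 'eef_rot': array([ 0.1799,  0.9837, -0.0006, -0.0001]), 'ft_force': array([-0.0745,  1.0765,  0.4923]), 'wrist_torque': array([ 0.0288, -0.0049, -0.0314]), 'grasp_force': 0.0, 'finger_gap': 0.09386836568035145}
side [ 0.368  -0.7856  0.9308] [0.9119208545008524, -0.06944441727543994, 0.039597746480674864, -0.4025044676886979] [410.7261   0.     318.4457] [-0.0114  0.      0.      0.      0.    ] None
top [0.2654 0.0521 1.6285] [-0.6959151095886918, 0.7136687999620085, -0.05586094561986325, 0.05708378895448633] [436.1491   0.     322.0204] [-0.1025  0.      0.      0.      0.    ] None
wrist [0.1566 0.6096 0.3832] [[0.3540613818028492, 0.9078816314946694, 0.2244804693295865], [0.9352219567332442, -0.34354235144526013, -0.08566530457251], [-0.0006554081907563993, 0.24026983988431802, -0.9707059155491251]] [305.7627   0.     320.3798] [0.0004 0.     0.     0.     0.    ] [[-0.0002 -0.9707 -0.2402  0.0692]
 [ 1.     -0.0003  0.0004  0.0007]
 [-0.0004 -0.2402  0.9707 -0.1783]
 [ 0.      0.      0.      1.    ]]
```

```bash
python3 - <<'E'
s=open('h.py').read()
s=s.replace("f['rotation']=np.array(f['rotation'])\n","f['rotation']=np.array(f['rotation'])\n    if f['rotation'].shape==(4,): f['rotation']=R.from_quat(f['rotation']).as_matrix()\n")
open('h.py','w').write(s)
from h import *
for n in('side','top'):
    f=pickle.load(open(n+'0.pkl','rb')); f['rotation']=R.from_quat(f['rotation']).as_matrix(); pickle.dump(f,open(n+'0.pkl','wb'))
    print(f['rotation'])
E
```

```text
[[ 0.98721898 -0.09477908  0.1281234 ]
 [-0.15853216 -0.66633525  0.72860475]
 [ 0.01631665 -0.73960412 -0.67284434]]
[[-2.48872026e-02 -9.86928293e-01  1.59226791e-01]
 [-9.99683311e-01  2.51634300e-02 -2.81485559e-04]
 [-3.72888614e-03 -1.59183371e-01 -9.87241992e-01]]
```

View pics/side0.png

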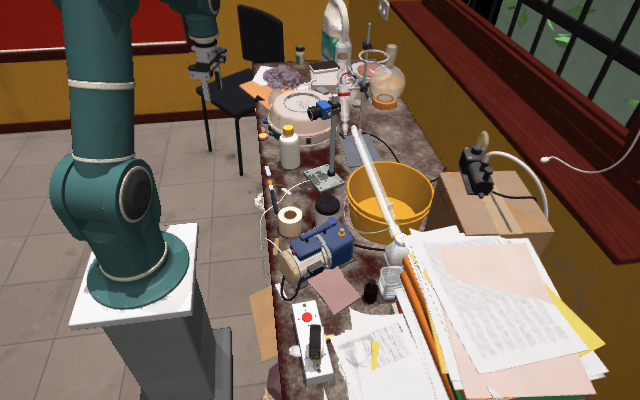

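View pics/top0.png

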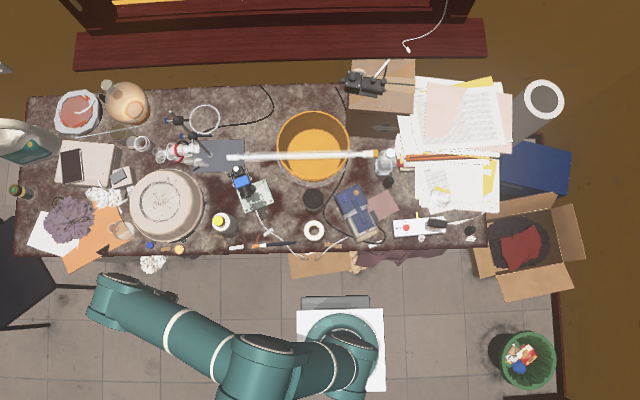

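```bash
python3 - <<'E'
from h import *
s=pickle.load(open('side0.pkl','rb'));t=pickle.load(open('top0.pkl','rb'))
def crop(f,u,v,w,h,k): return cv2.resize(f['color'][v:v+h,u:u+w,::-1],None,fx=k,fy=k,interpolation=cv2.INTER_CUBIC)
a=crop(s,280,290,80,100,4);b=crop(s,290,85,80,110,4)  # 320x400 , 320x440
c=crop(t,380,200,80,50,5);d=crop(t,210,150,80,70,5)
im=np.zeros((600,800,3),np.uint8)
# top row side crops
a=cv2.resize(a,(240,300));b=cv2.resize(b,(240,330))
im[:300,:240]=a;im[:330,250:490]=b;im[340:590,:400]=c;im[240:590,405:805]=d[:,:395] if 0 else 0
im[0:0]=0
im[340:590,400:800]=cv2.resize(d,(400,350))[:250]
cv2.imwrite('pics/crop1.png',im)
for uv,z in (((415,227),.04),((307,317),.0)): pass
print('plug side',onz(s,(307.5,317),.046));print('cam base side',onz(s,(323,179),.012),'top',onz(t,(254,196),.012))
print('manifold corners side',[onz(s,p,.04).round(3) for p in((294,303),(317,303),(331,377),(304,382))])
E
```

```text
plug side [ 0.44115267 -0.25453148  0.046     ]
cam base side [0.57223785 0.2914466  0.012     ] top [0.57437114 0.30772914 0.012     ]
manifold corners side [array([ 0.414, -0.207,  0.04 ]), array([ 0.471, -0.215,  0.04 ]), array([ 0.472, -0.404,  0.04 ]), array([ 0.412, -0.406,  0.04 ])]
```

View pics/crop1.png

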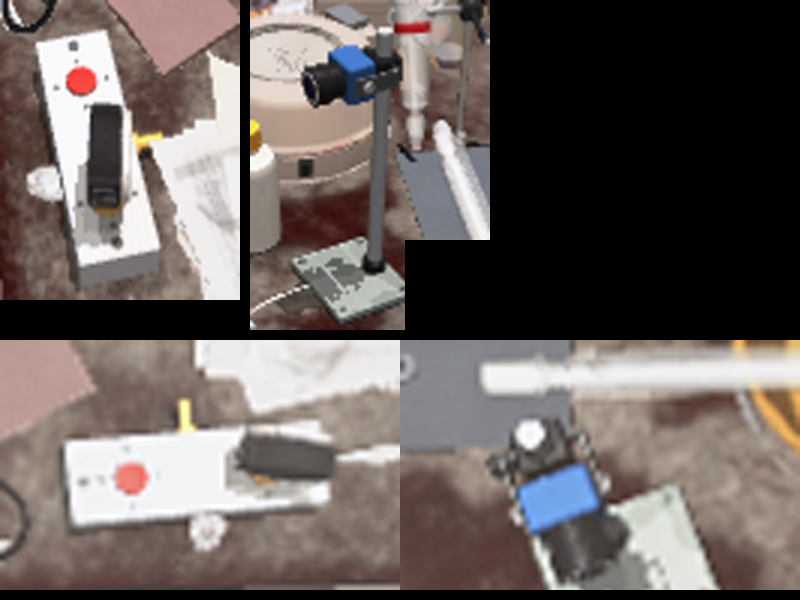

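```bash
python3 - <<'E'
from h import *
np.set_printoptions(precision=4,suppress=True)
s=pickle.load(open('side0.pkl','rb'));t=pickle.load(open('top0.pkl','rb'))
print('posttop',tri(s,(335,96),t,(236,168.5)))
print('lens',tri(s,(311,113.5),t,(243,196)))
print('blue',tri(s,(327,109),t,(242,181.5)))
print('base corners side z.012',[onz(s,(290+(x-250)/3,85+y/3),.012) for x,y in((292,263),(360,238),(335,320),(410,280))])
print('base corner top',[onz(t,(210+(x-400)/5,150+(y-340)/5),.012) for x,y in((678,487),(720,590))])
print('plug top',onz(t,(406,227.8),.046))
for n,uv in dict(hdpe=(222,221),lid=(313,197),roll=(313,230),dropper=(387,160),pan=(165,205),pump=(360,210)).items(): print(n,onz(t,uv,.1))
for f,u in ((s,(315,335)),(t,(437,231))): print('gauge',onz(f,u,.13))
E
```

```text
posttop (array([0.6054, 0.316 , 0.3163]), np.float64(0.0013042477771601241))
lens (array([0.5284, 0.3022, 0.2694]), np.float64(0.004423004571865659))
blue (array([0.5757, 0.3036, 0.28  ]), np.float64(0.009175290409908866))
base corners side z.012 [array([0.5114, 0.3352, 0.012 ]), array([0.5992, 0.3712, 0.012 ]), array([0.5457, 0.2284, 0.012 ]), array([0.6432, 0.2851, 0.012 ])]
base corner top [array([0.6374, 0.2635, 0.012 ]), array([0.557, 0.232, 0.012])]
plug top [ 0.4353 -0.2536  0.046 ]
hdpe [0.4702 0.4083 0.1   ]
lid [0.5484 0.0829 0.1   ]
roll [0.4303 0.0855 0.1   ]
dropper [ 0.678 -0.188  0.1  ]
pan [0.5333 0.6176 0.1   ]
pump [ 0.4973 -0.0828  0.1   ]
gauge [ 0.4439 -0.3496  0.13  ]
gauge [ 0.4121 -0.3453  0.13  ]
```

View pics/wrist0.png

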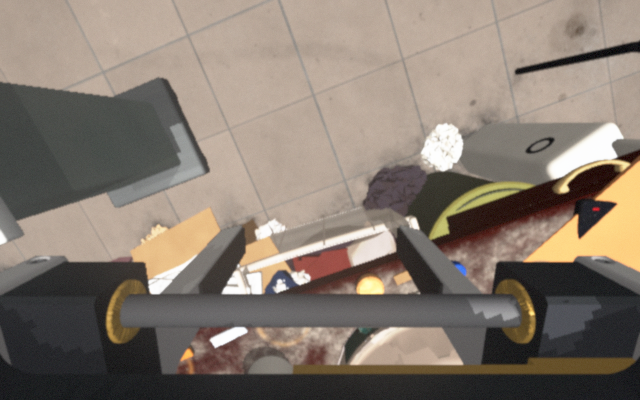

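```bash
cat >> h.py <<'E'
def Rdown(xang,tip_axis=None,tip=0):
    "tool pointing down with tool x at world angle xang deg, then turned about own axis"
    a=np.radians(xang); x=np.array([np.cos(a),np.sin(a),0]); z=np.array([0,0,-1.]); y=np.cross(z,x)
    M=np.c_[x,y,z]
    if tip_axis is not None: M=M@R.from_rotvec(np.radians(tip)*np.array(tip_axis,float)).as_matrix()
    return M
def plan(wps,P0=None,R0=None,v=.2,w=38):
    "wps: (pos,Rmat). prints one 6-vector per 5-row call (end of call)"
    s=bot.observe(); p=np.array(s['tcp_pos']) if P0 is None else P0; r=R.from_quat(s['eef_rot']) if R0 is None else R.from_matrix(R0)
    for P,M in wps:
        P=np.array(P,float);q=R.from_matrix(M); rel=(r.inv()*q).as_rotvec()
        n=int(max(1,np.ceil(np.linalg.norm(P-p)/v),np.ceil(np.degrees(np.linalg.norm(rel))/w)))
        for i in range(n):
            ri=r*R.from_rotvec(rel*i/n)
            print(np.r_[ri.inv().apply((P-p)/n),rel/n/np.pi].round(3).tolist(),'->',(p+(P-p)*(i+1)/n).round(3))
        p,r=P,q
E
python3 - <<'E'
from h import *
plan([((.30,.55,.29),Rdown(175)),((.485,.477,.285),Rdown(201.7,(1,0,0),40))])
E
```

```text
[-0.086, -0.004, -0.085, -0.0, -0.0, -0.087] -> [0.3  0.55 0.29]
[-0.095, -0.028, 0.003, 0.109, -0.026, -0.071] -> [0.392 0.514 0.288]
[-0.086, -0.044, 0.023, 0.109, -0.026, -0.071] -> [0.485 0.477 0.285]
```

Call:
play_rows(
  commands=[-0.017,-0.001,-0.017,0,0,-0.017,1,-0.034,-0.002,-0.034,0,0,-0.035,1,-0.052,-0.002,-0.051,0,0,-0.052,1,-0.069,-0.003,-0.068,0,0,-0.07,1,-0.086,-0.004,-0.085,0,0,-0.087,1],
)

```text
clock: 0.65
tcp_pos: [0.3008, 0.5499, 0.2909]
eef_rot: [0.043, 0.999, -0.0, -0.0]
ft_force: [0.0, 0.1, -0.2]
finger_gap: 0.0941
grasp_force: 0.0
```

Call:
play_rows(
  commands=[-0.019,-0.006,0.001,0.022,-0.005,-0.014,1,-0.038,-0.011,0.001,0.044,-0.01,-0.028,1,-0.057,-0.017,0.002,0.065,-0.016,-0.043,1,-0.076,-0.022,0.002,0.087,-0.021,-0.057,1,-0.095,-0.028,0.003,0.109,-0.026,-0.071,1],
)

```text
clock: 1.15
tcp_pos: [0.3931, 0.5138, 0.2874]
eef_rot: [-0.068, 0.982, -0.173, 0.033]
ft_force: [0.2, 0.3, 1.0]
finger_gap: 0.0945
grasp_force: 0.0
```

Call:
play_rows(
  commands=[-0.017,-0.009,0.005,0.022,-0.005,-0.014,1,-0.034,-0.018,0.009,0.044,-0.01,-0.028,1,-0.052,-0.026,0.014,0.065,-0.016,-0.043,1,-0.069,-0.035,0.018,0.087,-0.021,-0.057,1,-0.086,-0.044,0.023,0.109,-0.026,-0.071,1],
)

```text
clock: 1.65
tcp_pos: [0.4854, 0.4776, 0.2842]
eef_rot: [-0.177, 0.922, -0.337, 0.065]
ft_force: [0.2, 0.0, 0.2]
finger_gap: 0.094
grasp_force: 0.0
```

```bash
python3 - <<'E'
from h import *
f=snap('wrist');save(f,'w1.png');pickle.dump(f,open('w1.pkl','wb'));print(f['eye'],f['rotation'][:,2],proj(f,[(.55,.29,.28),(.605,.316,.322)]),bot.observe()['q'])
E
```

```text
[0.37863187 0.55986314 0.42019825] [ 0.45467637 -0.49252324 -0.74208507] [[174.94725436 183.92490194]
 [140.64570218 252.37424875]] [-1.10562564  0.7376667   0.06863823  1.10495288  0.49966214  1.75551875
  0.88672553]
```

View pics/w1.png

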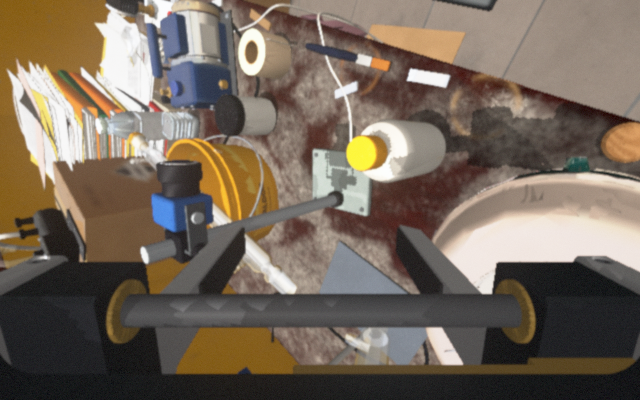

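```bash
python3 - <<'E'
from h import *
f=pickle.load(open('w1.pkl','rb'))
c=f['color'][:,:,::-1]
im=np.zeros((600,800,3),np.uint8)
im[:600,:480]=cv2.resize(c[145:265,135:231],None,fx=5,fy=5,interpolation=cv2.INTER_CUBIC)
im[:400,480:800]=cv2.resize(c[142:222,306:370+6][:,:64],None,fx=5,fy=5,interpolation=cv2.INTER_CUBIC)
cv2.imwrite('pics/c2.png',im)
E
```

```text
(no output)
```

View pics/c2.png

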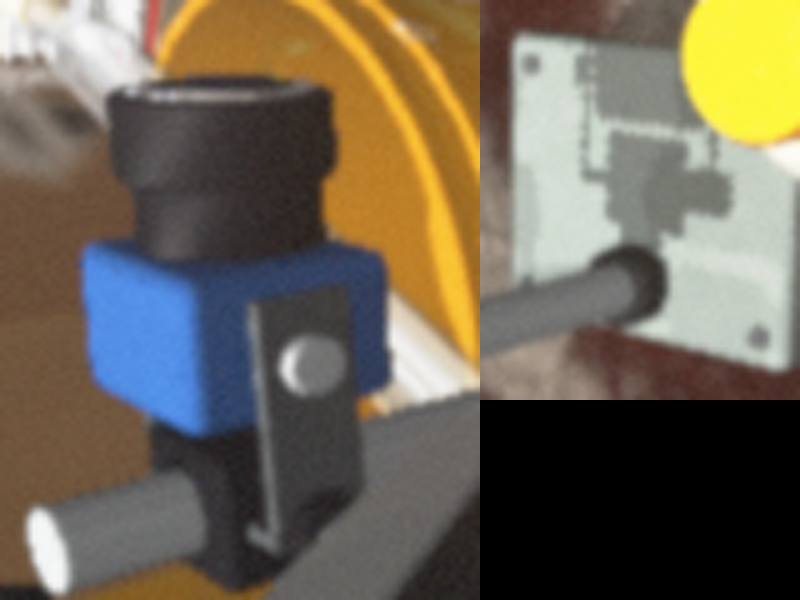

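```bash
python3 - <<'E'
from h import *
np.set_printoptions(precision=4,suppress=True)
f=pickle.load(open('w1.pkl','rb'))
B=lambda x,y:(306+(x-480)/5-.4,142+y/5-.4); H=lambda x,y:(135+x/5-.4,145+y/5-.4)
g=lambda p:onz(f,B(*p),.012)
L0,L1=g((513,40)),g((513,280)); b0,b1=g((665,341)),g((778,371)); tl,br=g((511,33)),g((797,374))
ang=lambda d:np.degrees(np.arctan2(d[1],d[0]))
print('left edge',ang(L1-L0),'bottom',ang(b1-b0)-90,'tl',tl,'br',br, 'diag',np.linalg.norm(br-tl))
# expected diag: origin=(tl+br)/2; angle
o=(tl+br)/2; print('origin',o,'a from diag',ang(br-tl)-np.degrees(np.arctan2(120,100)))
pb=onz(f,B(620,290),.02); print('post base',pb)
# post top: 
print('post top',onz(f,H(48,550),.322))
import sys
for a in (19,21,23,25):
    x=np.array([np.cos(np.radians(a)),np.sin(np.radians(a)),0]); n=np.array([-x[1],x[0],0])
    e,d1=ray(f,H(221.5,130)); _,d2=ray(f,H(229,215)); m=np.cross(d1,d2)
    ax=np.cross(m,n); ax/=np.linalg.norm(ax); ax*=np.sign(ax@x)
    e,d=ray(f,H(219.5,94)); o2=np.array([.603,.314,0])*.5+.5*(o+.03*x); P=e+d*((o2-e)@n)/(d@n)
    print(a,'tilt',np.degrees(np.arcsin(ax[2])),'lens',P,'dist fwd of origin',(o2-.03*x-P)@x)
E
```

```text
left edge 21.21733287751734 bottom 19.314399365274937 tl [0.5511 0.2367 0.012 ] br [0.6009 0.3873 0.012 ] diag 0.15866102102614682
origin [0.576 0.312 0.012] a from diag 21.51475265202358
post base [0.6077 0.3194 0.02  ]
post top [0.6017 0.3239 0.322 ]
19 tilt 0.08037498540245241 lens [0.5261 0.2912 0.2786] dist fwd of origin 0.052058578103191255
21 tilt 1.0164644607083493 lens [0.5272 0.2891 0.2775] dist fwd of origin 0.05169905397673081
23 tilt 1.9507745027033763 lens [0.5283 0.287  0.2764] dist fwd of origin 0.05142386003402214
25 tilt 2.881676298224765 lens [0.5295 0.285  0.2754] dist fwd of origin 0.0512312886695057
```

```bash
python3 - <<'E'
from h import *
plan([((.42,.40,.42),Rdown(150)),((.37,.24,.43),Rdown(85)),((.37,.165,.36),Rdown(21,(0,1,0),50))])
E
```

```text
[0.045, -0.062, -0.037, -0.105, 0.05, 0.138] -> [0.453 0.438 0.351]
[0.025, -0.063, -0.053, -0.105, 0.05, 0.138] -> [0.42 0.4  0.42]
[-0.018, -0.082, -0.005, 0.0, 0.0, 0.181] -> [0.395 0.32  0.425]
[-0.059, -0.059, -0.005, 0.0, 0.0, 0.181] -> [0.37 0.24 0.43]
[-0.025, 0.002, 0.023, -0.052, 0.083, 0.111] -> [0.37  0.215 0.407]
[-0.028, 0.008, 0.017, -0.052, 0.083, 0.111] -> [0.37  0.19  0.383]
[-0.028, 0.016, 0.012, -0.052, 0.083, 0.111] -> [0.37  0.165 0.36 ]
```

Call:
play_rows(
  commands=[0.009,-0.012,-0.007,-0.021,0.01,0.028,1,0.018,-0.025,-0.015,-0.042,0.02,0.055,1,0.027,-0.037,-0.022,-0.063,0.03,0.083,1,0.036,-0.05,-0.03,-0.084,0.04,0.11,1,0.045,-0.062,-0.037,-0.105,0.05,0.138,1],
)

```text
clock: 2.2
tcp_pos: [0.451, 0.4391, 0.3533]
eef_rot: [0.046, 0.984, -0.17, 0.033]
ft_force: [0.1, 0.9, -0.7]
finger_gap: 0.0941
grasp_force: 0.0
```

Call:
play_rows(
  commands=[0.005,-0.013,-0.011,-0.021,0.01,0.028,1,0.01,-0.025,-0.021,-0.042,0.02,0.055,1,0.015,-0.038,-0.032,-0.063,0.03,0.083,1,0.02,-0.05,-0.042,-0.084,0.04,0.11,1,0.025,-0.063,-0.053,-0.105,0.05,0.138,1],
)

```text
clock: 2.7
tcp_pos: [0.4173, 0.3999, 0.4222]
eef_rot: [0.263, 0.965, 0.008, -0.001]
ft_force: [-0.2, 0.9, 0.2]
finger_gap: 0.0937
grasp_force: 0.0
```

Call:
play_rows(
  commands=[-0.004,-0.016,-0.001,0,0,0.036,1,-0.007,-0.033,-0.002,0,0,0.072,1,-0.011,-0.049,-0.003,0,0,0.109,1,-0.014,-0.066,-0.004,0,0,0.145,1,-0.018,-0.082,-0.005,0,0,0.181,1],
)

```text
clock: 3.2
tcp_pos: [0.3913, 0.3197, 0.4257]
eef_rot: [0.523, 0.852, 0.006, -0.002]
ft_force: [-0.3, -0.5, -0.2]
finger_gap: 0.0944
grasp_force: 0.0
```

Call:
play_rows(
  commands=[-0.012,-0.012,-0.001,0,0,0.036,1,-0.024,-0.024,-0.002,0,0,0.072,1,-0.035,-0.035,-0.003,0,0,0.109,1,-0.047,-0.047,-0.004,0,0,0.145,1,-0.059,-0.059,-0.005,0,0,0.181,1],
)

```text
clock: 3.7
tcp_pos: [0.366, 0.2402, 0.4297]
eef_rot: [0.741, 0.671, 0.005, -0.004]
ft_force: [-0.6, -0.1, -0.1]
finger_gap: 0.0941
grasp_force: 0.0
```

Call:
play_rows(
  commands=[-0.005,0,0.005,-0.01,0.017,0.022,1,-0.01,0.001,0.009,-0.021,0.033,0.044,1,-0.015,0.001,0.014,-0.031,0.05,0.067,1,-0.02,0.002,0.018,-0.042,0.066,0.089,1,-0.025,0.002,0.023,-0.052,0.083,0.111,1],
)

```text
clock: 4.2
tcp_pos: [0.3661, 0.2158, 0.4066]
eef_rot: [0.836, 0.525, 0.156, -0.032]
ft_force: [1.1, 0.2, 0.2]
finger_gap: 0.0937
grasp_force: 0.0
```

Call:
play_rows(
  commands=[-0.006,0.002,0.003,-0.01,0.017,0.022,1,-0.011,0.003,0.007,-0.021,0.033,0.044,1,-0.017,0.005,0.01,-0.031,0.05,0.067,1,-0.022,0.006,0.014,-0.042,0.066,0.089,1,-0.028,0.008,0.017,-0.052,0.083,0.111,1],
)

```text
clock: 4.7
tcp_pos: [0.4, 0.2027, 0.3478]
eef_rot: [0.893, 0.346, 0.279, -0.076]
ft_force: [0.1, 1.5, -0.0]
finger_gap: 0.0942
grasp_force: 0.0
```

Call:
play_rows(
  commands=[-0.006,0.003,0.002,-0.01,0.017,0.022,1,-0.011,0.006,0.005,-0.021,0.033,0.044,1,-0.017,0.01,0.007,-0.031,0.05,0.067,1,-0.022,0.013,0.01,-0.042,0.066,0.089,1,-0.028,0.016,0.012,-0.052,0.083,0.111,1],
)

```text
clock: 5.2
tcp_pos: [0.4287, 0.1929, 0.3072]
eef_rot: [0.902, 0.166, 0.389, -0.091]
ft_force: [1.4, 0.1, -0.6]
finger_gap: 0.0941
grasp_force: 0.0
```

```bash
python3 - <<'E'
from h import *
f=snap('wrist');pickle.dump(f,open('w2.pkl','wb'));print(f['eye'],f['rotation'][:,2],bot.observe()['q'])
p=proj(f,[(.527,.289,.278),(.605,.321,.322)]);print(p)
u,v=p[0].astype(int); u0=max(0,min(u-100,440)); v0=max(0,v-75)
print(u0,v0)
cv2.imwrite('pics/w2c.png',cv2.resize(f['color'][v0:v0+150,u0:u0+200,::-1],None,fx=4,fy=4,interpolation=cv2.INTER_CUBIC))
E
```

```text
[0.35364332 0.15662847 0.47910971] [ 0.49655903  0.2308109  -0.83675293] [-0.41456643 -0.38738849 -0.11934243  2.44741585  0.20017479  0.26781269
 -1.93044482]
[[265.21411177 130.62042946]
 [264.40179835  34.47404454]]
165 55
```

View pics/w2c.png

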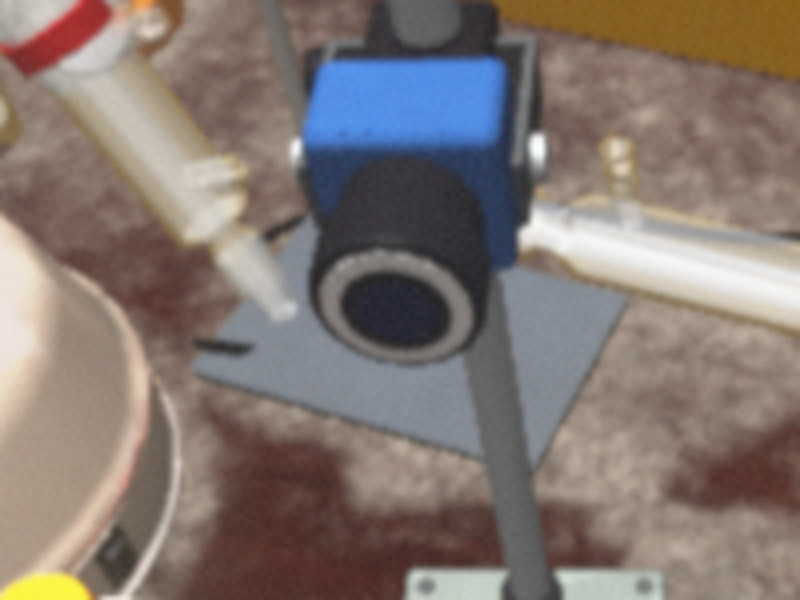

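```bash
python3 - <<'E'
from h import *
np.set_printoptions(precision=4,suppress=True)
f=pickle.load(open('w2.pkl','rb')); g=pickle.load(open('w1.pkl','rb'))
C=lambda x,y:(165+x/4-.4,55+y/4-.4); H=lambda x,y:(135+x/5-.4,145+y/5-.4)
ang=lambda d:np.degrees(np.arctan2(d[1],d[0]))
for p,q,z in (((307,140),(502,147),.304),((320,60),(505,58),.304),((410,570),(662,572),.012)):
    P,Q=onz(f,C(*p),z),onz(f,C(*q),z); print(P,Q,'a',ang(P-Q)-90,np.linalg.norm(P-Q))
P,Q=onz(f,C(404,143.5),.304),onz(f,C(412,59),.304);print('long',ang(Q-P))
print('lens',tri(f,C(398.5,303),g,H(219.5,94)))
# tilt+yaw from axis planes of both views
e,d1=ray(g,H(221.5,130)); _,d2=ray(g,H(229,215)); m=np.cross(d1,d2)
# view2 axis: outer barrel circle centre vs rear of barrel silhouette midpoints
for pr in ((404,200),(405,215),(406,200)):
    _,b1=ray(f,C(398.5,303)); _,b2=ray(f,C(*pr)); n=np.cross(b1,b2); ax=np.cross(m,n); ax/=np.linalg.norm(ax)*np.sign(ax[0]); print(pr,'a',ang(ax),'tilt',np.degrees(np.arcsin(ax[2])))
# ring ellipse
im=f['color'];
E
```

```text
[0.5441 0.3168 0.304 ] [0.5564 0.2736 0.304 ] a 15.835392241601127 0.04498425712504873
[0.5717 0.3291 0.304 ] [0.5868 0.2868 0.304 ] a 19.615450906542222 0.04483770098411318
[0.6028 0.3806 0.012 ] [0.6423 0.2709 0.012 ] a 19.792523984900214 0.1166389207781116
long 23.87965683091717
lens (array([0.5268, 0.29  , 0.278 ]), np.float64(0.00022561429384732685))
(404, 200) a 24.69130704901824 tilt 2.738282236414473
(405, 215) a 23.901729831274412 tilt 2.371004307933989
(406, 200) a 23.941926985713568 tilt 2.3897187470857215
```

```bash
python3 - <<'E'
from h import *
plan([((.37,.11,.42),Rdown(15)),((.40,-.33,.28),Rdown(0))],v=.23)
E
```

```text
[0.014, 0.026, -0.07, -0.013, -0.13, 0.014] -> [0.399 0.152 0.363]
[-0.014, 0.029, -0.069, -0.013, -0.13, 0.014] -> [0.37 0.11 0.42]
[-0.028, 0.144, 0.047, 0.0, 0.0, 0.028] -> [ 0.38  -0.037  0.373]
[-0.016, 0.146, 0.047, 0.0, 0.0, 0.028] -> [ 0.39  -0.183  0.327]
[-0.003, 0.147, 0.047, 0.0, 0.0, 0.028] -> [ 0.4  -0.33  0.28]
```

Call:
play_rows(
  commands=[0.003,0.005,-0.014,-0.003,-0.026,0.003,1,0.006,0.01,-0.028,-0.005,-0.052,0.006,1,0.008,0.016,-0.042,-0.008,-0.078,0.008,1,0.011,0.021,-0.056,-0.01,-0.104,0.011,1,0.014,0.026,-0.07,-0.013,-0.13,0.014,1],
)

```text
clock: 5.75
tcp_pos: [0.3999, 0.1525, 0.3666]
eef_rot: [0.967, 0.157, 0.197, -0.046]
ft_force: [-0.4, -0.8, -0.1]
finger_gap: 0.0937
grasp_force: 0.0
```

Call:
play_rows(
  commands=[-0.003,0.006,-0.014,-0.003,-0.026,0.003,1,-0.006,0.012,-0.028,-0.005,-0.052,0.006,1,-0.008,0.017,-0.041,-0.008,-0.078,0.008,1,-0.011,0.023,-0.055,-0.01,-0.104,0.011,1,-0.014,0.029,-0.069,-0.013,-0.13,0.014,1],
)

```text
clock: 6.25
tcp_pos: [0.3715, 0.1112, 0.4234]
eef_rot: [0.99, 0.138, -0.001, 0.002]
ft_force: [-0.1, -0.4, -0.0]
finger_gap: 0.094
grasp_force: 0.0
```

```bash
python3 - <<'E'
from h import *
print(bot.observe()['q'],bot.observe()['tcp_pos'])
plan([((.40,-.33,.28),Rdown(0))],v=.23)
E
```

```text
[-0.29568608 -0.16066041 -0.06509937  1.78975544 -0.00760079  1.5154626
 -1.65268978] [0.37147132 0.11117628 0.42338756]
[-0.031, 0.144, 0.048, 0.0, 0.0, 0.029] -> [ 0.381 -0.036  0.376]
[-0.018, 0.146, 0.048, 0.0, 0.0, 0.029] -> [ 0.39  -0.183  0.328]
[-0.004, 0.147, 0.048, 0.0, 0.0, 0.029] -> [ 0.4  -0.33  0.28]
```

Call:
play_rows(
  commands=[-0.006,0.029,0.01,0,0,0.006,1,-0.012,0.058,0.019,0,0,0.012,1,-0.019,0.086,0.029,0,0,0.017,1,-0.025,0.115,0.038,0,0,0.023,1,-0.031,0.144,0.048,0,0,0.029,1],
)

```text
clock: 6.75
tcp_pos: [0.3813, -0.0369, 0.3754]
eef_rot: [0.996, 0.093, 0.001, 0.001]
ft_force: [0.9, -0.0, -0.2]
finger_gap: 0.0938
grasp_force: 0.0
```

Call:
play_rows(
  commands=[-0.004,0.029,0.01,0,0,0.006,1,-0.007,0.058,0.019,0,0,0.012,1,-0.011,0.088,0.029,0,0,0.017,1,-0.014,0.117,0.038,0,0,0.023,1,-0.018,0.146,0.048,0,0,0.029,1],
)

```text
clock: 7.25
tcp_pos: [0.3907, -0.1842, 0.3284]
eef_rot: [0.999, 0.047, 0.002, 0.002]
ft_force: [0.8, 0.5, -0.2]
finger_gap: 0.094
grasp_force: 0.0
```

Call:
play_rows(
  commands=[-0.001,0.029,0.01,0,0,0.006,1,-0.002,0.059,0.019,0,0,0.012,1,-0.002,0.088,0.029,0,0,0.017,1,-0.003,0.118,0.038,0,0,0.023,1,-0.004,0.147,0.048,0,0,0.029,1],
)

```text
clock: 7.75
tcp_pos: [0.4008, -0.3315, 0.2814]
eef_rot: [1.0, 0.001, 0.002, 0.002]
ft_force: [0.9, 1.1, -0.2]
finger_gap: 0.0939
grasp_force: 0.0
```

```bash
python3 - <<'E'
from h import *
s=bot.observe();print(s['q'],s['tcp_pos'],s['eef_rot'])
f=snap('wrist');pickle.dump(f,open('w3.pkl','wb'));print(f['eye'])
p=proj(f,[(.44,-.357,.137),(.44,-.255,.046)]);print(p)
u,v=p[0].astype(int); u0=max(0,min(u-80,480)); v0=max(0,min(v-60,280))
print(u0,v0)
cv2.imwrite('pics/w3c.png',cv2.resize(f['color'][v0:v0+120,u0:u0+160,::-1],None,fx=5,fy=5,interpolation=cv2.INTER_CUBIC))
E
```

```text
[ 0.16310097  0.16909821  0.53254973  1.79644308 -0.09209838  1.1941653
 -0.84519745] [ 0.4008008  -0.33149671  0.28142334] [0.99999393 0.00140067 0.00248195 0.00200232]
[ 0.46986624 -0.33003963  0.46005222]
[[344.90015177 155.34679452]
 [263.15332023 148.82870152]]
264 95
```

View pics/w3c.png

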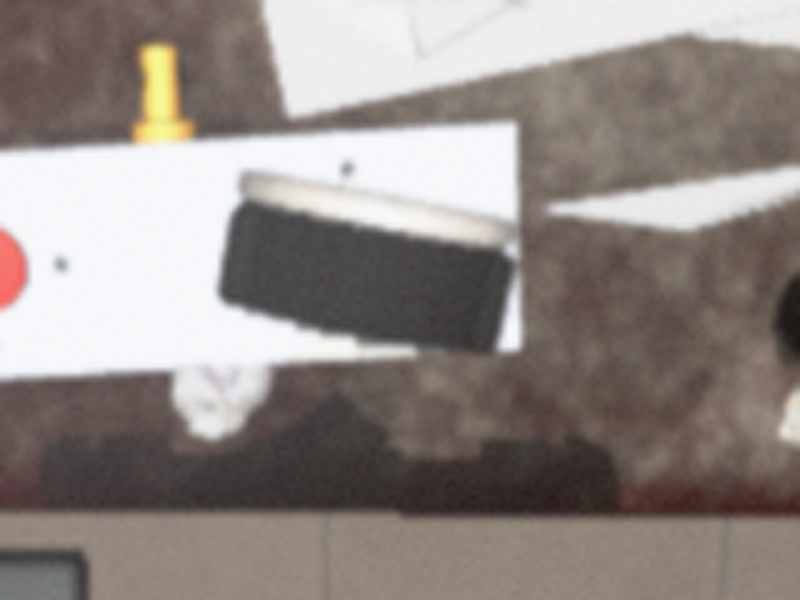

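```bash
python3 - <<'E'
from h import *
np.set_printoptions(precision=4,suppress=True)
f=pickle.load(open('w3.pkl','rb'))
C=lambda x,y:(264+x/5-.4,95+y/5-.4)
for z in (.116,.124):
    c=np.array([onz(f,C(*p),z) for p in((237,205),(510,255),(492,350),(222,298))]); print(c, 'w',np.linalg.norm(c[0]-c[1]),np.linalg.norm(c[3]-c[2]),'d',np.linalg.norm(c[0]-c[3]))
    for d in (c[0]-c[1],c[3]-c[2]): print('yaw',np.degrees(np.arctan2(d[1],d[0]))-90)
    m=c.mean(0); print('mid',m)
    a=np.radians(-11); print('stem',m+.0025*np.array([np.cos(a),np.sin(a),0]))
# manifold edges at z .04: end corner
k=[onz(f,C(*p),.04) for p in((517,122),(520,350),(0,155),(0,380))];print(k)
hs=cv2.cvtColor(f['color'],cv2.COLOR_RGB2HSV); m=((hs[:,:,0]<8)|(hs[:,:,0]>172))&(hs[:,:,1]>140)&(hs[:,:,2]>150)
n,l,st,ce=cv2.connectedComponentsWithStats(m.astype(np.uint8)); i=[j for j in range(1,n) if st[j,4]>60]
for j in i: print('red',st[j],ce[j],onz(f,ce[j],.046))
E
```

```text
[[ 0.4596 -0.3209  0.116 ]
 [ 0.4489 -0.3815  0.116 ]
 [ 0.4277 -0.3782  0.116 ]
 [ 0.4392 -0.3175  0.116 ]] w 0.061509522691093624 0.061824931086390075 d 0.020633290018851436
yaw -10.03334093219756
yaw -10.712207992557694
mid [ 0.4439 -0.3495  0.116 ]
stem [ 0.4463 -0.35    0.116 ]
[[ 0.4598 -0.3212  0.124 ]
 [ 0.4494 -0.3803  0.124 ]
 [ 0.4287 -0.3771  0.124 ]
 [ 0.4399 -0.3178  0.124 ]] w 0.06007928577149485 0.06038736020105771 d 0.02015351888965645
yaw -10.033340932197575
yaw -10.71220799255768
mid [ 0.4445 -0.3491  0.124 ]
stem [ 0.4469 -0.3496  0.124 ]
[array([ 0.4791, -0.3934,  0.04  ]), array([ 0.4185, -0.3966,  0.04  ]), array([ 0.4702, -0.2558,  0.04  ]), array([ 0.4099, -0.2533,  0.04  ])]
red [252 141  16  15 150] [259.1    149.3867] [ 0.4392 -0.2495  0.046 ]
```

```bash
python3 - <<'E'
from h import *
plan([((.444,-.3495,.19),Rdown(-10.4)),((.444,-.3495,.087),Rdown(-10.4))],v=.23)
E
```

```text
[0.044, 0.014, 0.09, 0.001, -0.001, 0.057] -> [ 0.444 -0.35   0.19 ]
[0.0, 0.0, 0.103, 0.0, 0.0, 0.0] -> [ 0.444 -0.35   0.087]
```

Call:
play_rows(
  commands=[0.015,0.005,0.02,0,0,0.014,1,0.025,0.009,0.04,0,0,0.028,1,0.034,0.012,0.06,0,0,0.043,1,0.044,0.014,0.08,0.001,-0.001,0.057,1,0.044,0.014,0.09,0.001,-0.001,0.057,1],
)

```text
clock: 8.3
tcp_pos: [0.4453, -0.3447, 0.19]
eef_rot: [0.996, -0.088, -0.0, 0.0]
ft_force: [0.1, 0.6, -0.9]
finger_gap: 0.0941
grasp_force: 0.0
```

```bash
python3 - <<'E'
from h import *
plan([((.444,-.3495,.087),Rdown(-10.4))],v=.23)
f=snap('wrist'); u=proj(f,[(.444,-.3495,.137)]);print(u)
c=f['color'][:,:,::-1]; v0=80;u0=220
cv2.imwrite('pics/w4.png',cv2.resize(c[60:300,160:480],None,fx=2,fy=2))
E
```

```text
[-0.0, 0.005, 0.103, 0.0, 0.0, 0.002] -> [ 0.444 -0.35   0.087]
[[327.59685735 216.07787984]]
```

View pics/w4.png

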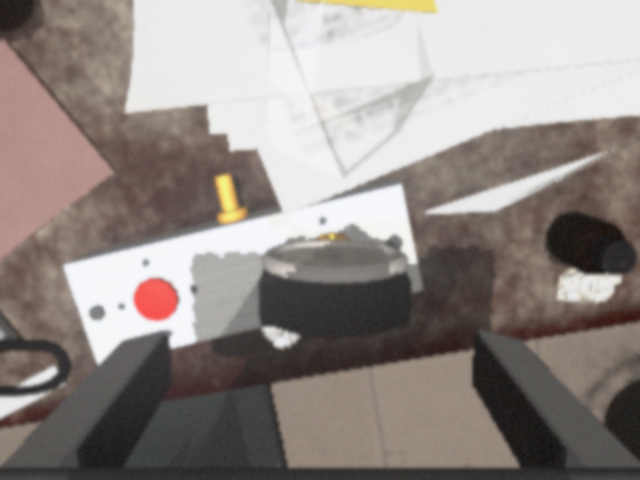

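Call:
play_rows(
  commands=[0,0.005,0.02,0,0,0.002,1,0,0.005,0.045,0,0,0.002,1,0,0.005,0.07,0,0,0.002,1,0,0.005,0.09,0,0,0.002,1,0,0.005,0.103,0,0,0.002,1],
)

```text
clock: 8.85
tcp_pos: [0.4431, -0.3506, 0.088]
eef_rot: [0.996, -0.091, 0.0, 0.001]
ft_force: [-0.1, -0.6, 0.0]
finger_gap: 0.094
grasp_force: 0.0
```

Call:
play_rows(
  commands=[0,0,0,0,0,0,1,0,0,0,0,0,0,0.5,0,0,0,0,0,0,0.4,0,0,0,0,0,0,0.3,0,0,0,0,0,0,0.2],
)

```text
clock: 9.35
tcp_pos: [0.4435, -0.3511, 0.0888]
eef_rot: [0.996, -0.092, 0.0, 0.002]
ft_force: [0.8, 4.7, 3.9]
finger_gap: 0.0654
grasp_force: 2.1
```

Call:
play_rows(
  commands=[0,0,0,0,0,0,0,0,0,0,0,0,0,-0.5,0,0,0,0,0,0,-1,0,0,0,0,0,0,-1,0,0,0,0,0,0,-1],
)

```text
clock: 9.85
tcp_pos: [0.4436, -0.3511, 0.0887]
eef_rot: [0.996, -0.092, 0.0, 0.002]
ft_force: [0.2, 1.2, 5.7]
finger_gap: 0.0641
grasp_force: 30.0
```

Call:
play_rows(
  commands=[0,0,-0.008,0,0,0,-1,0,0,-0.018,0,0,0,-1,0,0,-0.03,0,0,0,-1,0,0,-0.045,0,0,0,-1,0,0,-0.06,0,0,0,-1],
)

```text
clock: 10.35
tcp_pos: [0.4433, -0.3509, 0.1498]
eef_rot: [0.996, -0.092, -0.0, 0.002]
ft_force: [-0.3, 0.1, -2.2]
finger_gap: 0.0641
grasp_force: 30.0
```

Call:
play_rows(
  commands=[0,0,-0.02,0,0,0,-1,0,0,-0.05,0,0,0,-1,0,0,-0.08,0,0,0,-1,0,0,-0.11,0,0,0,-1,0,0,-0.13,0,0,0,-1],
)

```text
clock: 10.85
tcp_pos: [0.4435, -0.3507, 0.2815]
eef_rot: [0.996, -0.093, 0.001, 0.002]
ft_force: [0.1, 0.1, -1.6]
finger_gap: 0.0642
grasp_force: 30.0
```

```bash
cat >> h.py <<'E'
def goal(a=21,t=1.3,lens=(.5268,.290,.278),d=.13,dx=.0185,dz=0):
    "TCP pose for presentation: dx dial ahead of grip point, dz dial above grip point"
    A=R.from_euler('z',a,degrees=True)*R.from_euler('y',-t,degrees=True); A=A.as_matrix()
    F=np.array(lens)-d*A[:,0]; g=F-dx*A[:,0]-dz*A[:,2]; P=g-.019*A[:,2]
    return P,np.c_[A[:,0],-A[:,1],-A[:,2]],F
E
python3 - <<'E'
from h import *
s=bot.observe();print(s['tcp_pos'],s['ft_force'],s['finger_gap'],s['q'])
P,M,F=goal();print(P,F)
plan([((.40,-.15,.33),Rdown(-2)),((.385,.06,.33),Rdown(10)),(P+[0,0,.02],M),(P,M)],v=.2)
f=snap('side');c=f['color'][:,:,::-1]
u,v=proj(f,[s['tcp_pos']])[0].astype(int);print(u,v)
f2=snap('wrist');c2=f2['color'][:,:,::-1]
im=np.zeros((400,800,3),np.uint8); u0=u-40;v0=v-60
im[:,:267]=cv2.resize(c[v0:v0+120,u0:u0+80],(267,400),interpolation=cv2.INTER_CUBIC); im[:,270:800]=cv2.resize(c2[80:320,160:478],(530,400))
cv2.imwrite('pics/lift.png',im)
E
```

```text
[ 0.44347092 -0.3507494   0.28147613] [ 0.09949574  0.11839122 -1.57846555] 0.06415847264601846 [ 0.15824047  0.27108202  0.55745929  1.68964445 -0.14858802  1.22000717
 -1.00610616]
[0.38860142 0.23695054 0.25563582] [0.40546578 0.24342416 0.27505065]
[-0.04, -0.095, -0.025, 0.001, -0.0, -0.024] -> [ 0.422 -0.25   0.306]
[-0.033, -0.097, -0.025, 0.001, -0.0, -0.024] -> [ 0.4  -0.15  0.33]
[-0.011, -0.105, 0.0, 0.0, 0.0, -0.033] -> [ 0.392 -0.045  0.33 ]
[-0.0, -0.105, 0.0, 0.0, 0.0, -0.033] -> [0.385 0.06  0.33 ]
[0.034, -0.174, 0.054, 0.001, 0.007, -0.061] -> [0.389 0.237 0.276]
[-0.0, -0.0, 0.02, 0.0, 0.0, 0.0] -> [0.389 0.237 0.256]
315 294
```

View pics/lift.png

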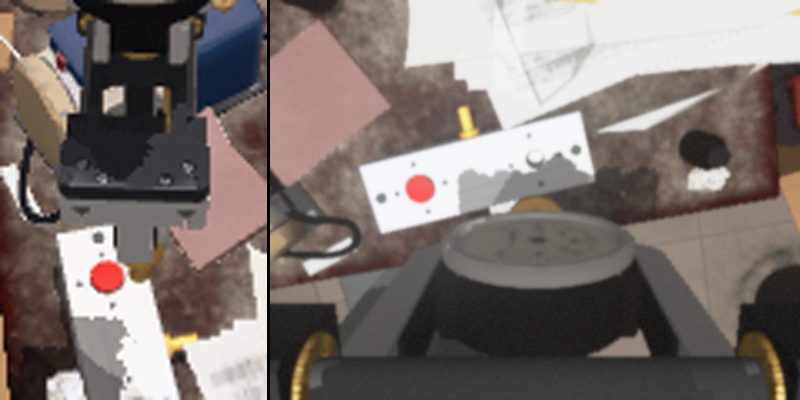

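```bash
python3 - <<'E'
from h import *
f=snap('wrist'); m=np.array(f['mount']); mi=np.linalg.inv(m)
def pt(P): 
    c=mi[:3,:3]@np.array(P)+mi[:3,3]; return cv2.projectPoints(c[None],np.zeros(3),np.zeros(3),f['K'],np.array(f['D'],float))[0][0,0]
for x in (.0155,.0185): print(x,'c',pt((x,0,-.0173)),'top',pt((x,0,-.0488)),'bot',pt((x,0,.0142)),'L',pt((x,-.0315,-.0173)),'R',pt((x,.0315,-.0173)))
P,M,F=goal(dz=-.0017);print(P,F)
plan([((.40,-.15,.33),Rdown(-2)),((.385,.06,.33),Rdown(10)),(P,M)],v=.22)
E
```

```text
0.0155 c [321.6723048  225.47414778] top [321.92404488 247.75020646] bot [321.49757165 210.01208066] L [264.7984642  225.47491582] R [378.55689655 225.47408247]
0.0185 c [321.6769196  220.30210955] top [321.93099638 241.54901257] bot [321.50084556 205.5779017 ] L [264.55962976 220.30329907] R [378.80505324 220.30148372]
[0.38856541 0.23693671 0.25733538] [0.40546578 0.24342416 0.27505065]
[-0.08, -0.189, -0.051, 0.001, -0.001, -0.048] -> [ 0.4  -0.15  0.33]
[-0.022, -0.209, 0.0, 0.0, 0.0, -0.067] -> [0.385 0.06  0.33 ]
[0.034, -0.174, 0.073, 0.001, 0.007, -0.061] -> [0.389 0.237 0.257]
```

Call:
play_rows(
  commands=[-0.01,-0.03,-0.01,0,0,-0.008,-1,-0.027,-0.068,-0.02,0,0,-0.018,-1,-0.045,-0.11,-0.03,0,0,-0.028,-1,-0.062,-0.15,-0.04,0.001,0,-0.038,-1,-0.08,-0.189,-0.051,0.001,-0.001,-0.048,-1],
)

```text
clock: 11.5
tcp_pos: [0.3984, -0.148, 0.3282]
eef_rot: [1.0, -0.016, -0.002, -0.0]
ft_force: [1.1, -0.1, -1.1]
finger_gap: 0.0643
grasp_force: 30.0
```

Call:
play_rows(
  commands=[-0.004,-0.042,0,0,0,-0.013,-1,-0.009,-0.084,0,0,0,-0.027,-1,-0.013,-0.126,0,0,0,-0.04,-1,-0.018,-0.168,0,0,0,-0.054,-1,-0.022,-0.209,0,0,0,-0.067,-1],
)

```text
clock: 12.0
tcp_pos: [0.3837, 0.0615, 0.3281]
eef_rot: [0.996, 0.089, -0.002, -0.0]
ft_force: [0.9, -0.0, -1.1]
finger_gap: 0.0639
grasp_force: 30.0
```

```bash
python3 - <<'E'
from h import *
s=bot.observe();print(s['tcp_pos'],s['q'])
P,M,F=goal(dz=-.0017)
plan([(P,M)],v=.22)
E
```

```text
[0.38368934 0.06145696 0.32812423] [-0.34965071 -0.13255877  0.10075745  1.97087878  0.01270405  1.30700038
 -1.64573891]
[0.036, -0.172, 0.071, 0.0, 0.009, -0.06] -> [0.389 0.237 0.257]
```

Call:
play_rows(
  commands=[0.006,-0.04,0.014,0,0.002,-0.013,-1,0.014,-0.08,0.03,0,0.004,-0.027,-1,0.022,-0.115,0.046,0,0.005,-0.04,-1,0.03,-0.148,0.06,0,0.007,-0.052,-1,0.036,-0.172,0.071,0,0.009,-0.06,-1],
)

```text
clock: 12.5
tcp_pos: [0.3887, 0.2372, 0.256]
eef_rot: [0.983, 0.183, 0.011, -0.001]
ft_force: [0.7, -0.3, -1.7]
finger_gap: 0.0642
grasp_force: 30.0
```

Call:
play_rows(
  commands=[0,0,0,0,0,0,-1,0,0,0,0,0,0,-1,0,0,0,0,0,0,-1,0,0,0,0,0,0,-1,0,0,0,0,0,0,-1],
)

```text
clock: 13.0
tcp_pos: [0.3899, 0.2351, 0.258]
eef_rot: [0.983, 0.181, 0.013, -0.002]
ft_force: [-0.1, 0.1, -0.5]
finger_gap: 0.0637
grasp_force: 30.0
```

```bash
python3 - <<'E'
from h import *
np.set_printoptions(precision=4,suppress=True)
s=bot.observe();print(s['tcp_pos'],s['q'],s['clock'])
P,M,F=goal(dz=-.0017)
plan([(P,M)],v=.22)
f=snap('wrist');pickle.dump(f,open('w5.pkl','wb'));save(f,'w5.png')
print('lens px',proj(f,[(.5268,.29,.278),F,(.605,.321,.322)]))
t=snap('top');pickle.dump(t,open('t5.pkl','wb'))
sd=snap('side');pickle.dump(sd,open('s5.pkl','wb'))
# blue head in wrist view
for nm,g in(('w',f),('t',t),('s',sd)):
    h=cv2.cvtColor(g['color'],cv2.COLOR_RGB2HSV); m=cv2.inRange(h,(98,120,60),(118,255,255))
    n,l,st,ce=cv2.connectedComponentsWithStats(m)
    for j in range(1,n):
        if st[j,4]>40: print(nm,st[j],ce[j])
    print(nm,proj(g,[(.57,.307,.28),F]))
E
```

```text
[0.3899 0.2351 0.258 ] [-0.5243  0.0433 -0.094   1.9646  0.0129  1.1098 -1.8307] 13.0
[-0.001, -0.002, 0.001, 0.0, -0.001, -0.001] -> [0.389 0.237 0.257]
lens px [[ 315.5095  -52.5467]
 [ 317.0716  221.4441]
 [ 307.1714 -540.4662]]
w [568 123  29   8  83] [580.9157 125.3253]
w [556 130  23  64 679] [566.3859 158.2062]
w [598 138  36  28 552] [614.5924 151.2808]
w [615 207  22   3  50] [625.72 207.88]
w [582 213  10  41 150] [586.0867 232.5   ]
w [635 234   5  28  82] [637.4756 250.1098]
w [[ 313.7856 -185.0729]
 [ 317.0716  221.4441]]
t [234 175  16  14 140] [241.     181.0286]
t [512 360  14  14 113] [518.7168 366.8053]
t [[240.98   181.8451]
 [261.2572 233.1645]]
s [316 100  16  20 151] [323.9139 107.6623]
s [301 226  29  14  46] [314.5 233.5]
s [328 241  25  15 127] [341.9921 248.0866]
s [[323.511  108.8915]
 [271.4489 125.4012]]
```

```bash
python3 - <<'E'
from h import *
P,M,F=goal(a=21.5,t=1.5,dz=-.0017); print(P,F)
plan([(P,M)])
E
```

```text
[0.38910169 0.23575919 0.25681865] [0.40588716 0.24237117 0.274597  ]
[-0.001, -0.001, 0.001, 0.0, 0.0, -0.003] -> [0.389 0.236 0.257]
```

Call:
play_rows(
  commands=[-0.001,-0.001,0.001,0,0,-0.003,-1,-0.001,-0.001,0.001,0,0,-0.003,-1,-0.001,-0.001,0.001,0,0,-0.003,-1,-0.001,-0.001,0.001,0,0,-0.003,-1,-0.001,-0.001,0.001,0,0,-0.003,-1],
)

```text
clock: 13.65
tcp_pos: [0.3885, 0.2361, 0.2567]
eef_rot: [0.982, 0.186, 0.012, -0.002]
ft_force: [-0.9, 0.7, -1.8]
finger_gap: 0.0642
grasp_force: 30.0
```

Call:
play_rows(
  commands=[0,0,0,0,0,0,-1,0,0,0,0,0,0,-1,0,0,0,0,0,0,-1,0,0,0,0,0,0,-1,0,0,0,0,0,0,-1],
)

```text
clock: 14.15
tcp_pos: [0.3885, 0.2361, 0.2567]
eef_rot: [0.982, 0.186, 0.012, -0.002]
ft_force: [-0.8, -1.6, -1.8]
finger_gap: 0.0644
grasp_force: 30.0
```

```bash
python3 - <<'E'
from h import *
np.set_printoptions(precision=4,suppress=True)
s=bot.observe();print(s['tcp_pos'],s['dq'],s['ft_force'],s['grasp_force'],s['clock'])
M=R.from_quat(s['eef_rot']).as_matrix();print(M)
P,_,F=goal(a=21.5,t=1.5,dz=-.0017); print('dial err mm',1000*(s['tcp_pos']+M@[.0185,0,-.0173]-F))
f=snap('side'); h=cv2.cvtColor(f['color'],cv2.COLOR_RGB2HSV); m=((h[:,:,0]<8)|(h[:,:,0]>172))&(h[:,:,1]>140)&(h[:,:,2]>130)
n,l,st,ce=cv2.connectedComponentsWithStats(m.astype(np.uint8)); print([ (ce[j].round(1),onz(f,ce[j],.046).round(3)) for j in range(1,n) if 290<ce[j][0]<330 and ce[j][1]>290 and st[j,4]>20])
E
```

```text
[0.3885 0.2361 0.2567] [ 0.0003 -0.0002  0.0014  0.002   0.0008  0.0012 -0.0001] [-0.79   -1.5838 -1.7711] 29.99829411506653 14.15
[[ 0.9305  0.3656  0.0235]
 [ 0.3655 -0.9308  0.0077]
 [ 0.0247  0.0014 -0.9997]]
dial err mm [-0.6067  0.3921 -0.1804]
[(array([306.5, 316.4]), array([ 0.439, -0.253,  0.046]))]
```

The gauge is held steady on target and the plug is still in its port, so I'm handing in.

```bash
python3 -c "from station import order; print(order.finish_job())"
```

```text
the job is handed in; nothing more can be done
None
```

I pulled the gauge and handed the job in at about 14 s, holding it steady with the dial facing the lens. By my measurements the dial centre was within about 1 mm of the 13 cm focus point; the lens calibration is good to about 2 mm and its direction to about 2°. The red plug was still in its port, and no contact with the camera or the bystanders showed in the force readings.

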